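Snap a glaze tag shut with the bench pliers

TASK

A two-leaf plywood glaze tag lies in the jaws of one of the two bench-mounted pliers, its brass press stud still standing open. Press that pliers' upper handle down from above until the stud snaps fully closed, then let the handle spring back up. Close the stud only by the pliers, without touching the tag yourself; leave the tag in the jaws, and do not work the other pliers, whose jaws are empty.

Things in the scene. Friction and masses are not known exactly. Their poses are not given: they have to be found in the camera images.
- snapper_handle (a point): Press point, mid-top of the flat black upper grip (26 mm wide, 35 mm on to its free end, 65 to the hinge side) of the nutcracker-like pliers holding the tag. z up, x level, from handle to hinge (165 mm off). Starts 94 mm above the bench, tilted 9 deg; stud closed at about 70, level; hard stop at 69. Needs 2 N, then 9-11 N over the last 18 mm; springs back up. On a fixed 240 x 80 x 15 mm board.
- stud (a joint): Closing travel of the press stud in metres: 0 open (upper leaf 6 mm above the strip), 0.006 snapped fully closed. It stays where it is pressed. The upper leaf is plywood 28 x 44 x 3 mm with a brass cap 18 mm across and 4 mm high, under the upper jaw.
- tag: The tag: loose plywood strip 36 x 110 x 4 mm lying flat across the pliers' jaws, sticking out on both sides; origin at the centre of its underside, about 33 mm above the bench, 55 mm before the hinge and 110 mm beyond the press point; z up, y along the strip.
- punch_handle (a point): The same point on the other pliers, a hole punch of the same size on an equal board, with a thin round handle (14 mm) ending in a ball, a thin pin in its upper jaw and no tag: leave it alone. z up, x from handle to hinge. It too springs up if pressed.
Not all that is in view belongs to the job. Of the things shaped like the tag, the plywood one is meant.

How it is judged (in metres and radians):
On the way:
1. the pliers press the stud closed (value of joint stud above 0.0045 m and distance of snapper_handle from where it was at the start of the episode above 0.015 m), for 0.05 s.
At the end, for the whole second after the job is handed in: The stud is closed (at least 4.5 of its 6 mm), the pliers' upper handle is back up within 6 mm of where it started, and the tag still lies in the jaws within 12 mm of where it was (value of joint stud above 0.0045 m and distance of snapper_handle from where it was at the start of the episode below 0.006 m and distance of tag from where it was at the start of the episode below 0.012 m); the robot touches nothing.
It fails at once if the robot touches the tag (more than 1 N) (contact force between any of the fingers, the arm and tag above 1 N).
It fails at once if the other pliers' handle is pressed (more than 8 mm) (distance of punch_handle from where it was at the start of the episode above 0.008 m).
It also fails if it takes over 29 s, if anything falls off the work surface, if the arm or the gripper's body presses on something with over 40 N, if the wrist force passes 120 N, or if a joint passes its speed limit or range.

ROBOT

A 7-joint arm with a two-finger parallel gripper is mounted at the origin on the work surface. World frame = base frame: x ahead of the robot, y to its left, z up, the work surface at z = 0. Lengths are in mm, angles in rad, forces in N, time in s.
With the tool pointing down it reaches from about 400 to 875 mm from the base axis. Payload 4.4 kg.
Tool frame: the origin (TCP) lies where the fingers leave the gripper's body, on its centre line; the fingertips stand 73 mm ahead of it and the grasp point (between the pads) lies 54 mm ahead of it; z points along the fingers, y is the line along which they close (so a half turn about z gives the same grasp; the last joint's range is limited). The gripper opens to 85 mm and grips with 20 to 120 N. Pads are 22 mm wide; open, the fingers measure 114 mm over their backs; the gripper's body (76 mm by 85 mm) begins 54 mm behind the grasp point. The pads swing forward as they close: fully open they stand 13 mm farther back than shut.
Start: joints at [-1.33, 0.628, 0.038, 1.517, -0.027, 0.996, -0.02], TCP at [196.285, 619.669, 303.913] pointing down, gripper open.
Joint ranges: [-3.06, 3.06], [-0.37, 2.12], [-1.25, 1.32], [0.18, 2.47], [-1.1, 4.24], [0.23, 1.98], [-2.94, 2.94]. Speed limits (rad/s): [2.57, 2.57, 3.14, 3.14, 3.14, 3.14, 3.14].

INTERFACE

Orientations are given as [roll, pitch, yaw] about the fixed x, y, z axes, in that order (R = Rz(yaw) Ry(pitch) Rx(roll)).
In Python, from cell import ctrl gives the robot as it stands.
- The arm moves only by the tool send_rows, never from a script. Its argument "rows" is a list that holds one entry, the list of rows, each a list of 6 numbers: the shift along the tool's x, y, z in cm, then the turn, a rotation vector about the tool's x, y, z in rad. In form: [[[tx, ty, tz, wx, wy, wz], ...]]. A call has 1 to 10 rows; each row is the pose to reach, as a shift and turn from the pose commanded when the call began, along the tool's axes at that moment; what a row does not reach only later rows make up. A row lasts 1/10 s, in which the tool goes at most 50 mm and 8.59 degrees, less where a joint would pass 70% of its speed; a pose out of reach is approached as far as the arm can. A call with a gripper value outside its range is refused whole. "grip" is the closure in counts, from 0 (fully open) to 255 (shut), set as the call begins (left out, the last holds). The fingers move at their own pace and stop on an object; the grip force is fixed at half the most. Time passes only in rows, so rows that repeat a pose let the fingers close. It gives the time, the measured TCP pose, the force, the opening and the grip force at its end, in the units of the state.
- ctrl.read_state(): the state, without advancing time (a new reading comes with each control period).
- ctrl.get_image(name): name is "scene" or "side" or "wrist"; returns a dict with "pixels" (420x560x3 uint8, red, green, blue), "fx", "fy", "cx", "cy" (pixels), "extrinsics" (4x4, takes a point from camera to world coordinates); the wrist camera has in their place "mount" (4x4, takes a point from camera to tool coordinates, whose origin is the TCP and whose axes are the flange's). Camera axes: x right, y up, looking along -z (the intrinsics and any distortion apply to the point x, -y, -z); pixel columns grow to the right and rows downward; lengths in mm; the calibration is good to about 2 mm. A picture is of the moment at which its call begins: read the wrist's pose just before it. There is no depth.
- ctrl.finish_job(): hands the job in; it is judged then, once.
The state is a dict: "clock": time; "qpos": joint angles; "qd": joint speeds; "tau": joint torques, N m; "eef_pos": TCP position; "tool_rot": TCP orientation; "force": force on the tool from outside, world axes, zero at the start; "torque": the same for the moment, N m; "width": finger opening in mm; "gripper_force": force on a finger pad.
Only numpy, scipy, OpenCV 4.12 (cv2) and the standard library are available. Lean on these libraries where they do the work, as an engineer would, in place of code of your own. Each camera call takes 0.05 s, during which the arm holds its last target. There are 200 camera calls.

## Working session

There is one attempt and no reset: what is moved stays moved. The work goes in short steps, Python scripts to look and compute and a tool call to move; the robot and the scene stay as the last step left them, time stands still between calls to the robot, and variables do not carry over. Pictures are saved under pics/ and viewed, at most 10 in all, crops included, and the job is handed in when it is done.

Besides the shell and the picture viewer there is one more tool, called after ">>>" by a JSON object that holds its "op" and its "data". send_rows: Moves the arm, as the interface text tells. Its arguments: {"type":"object","properties":{"rows":{"type":"array","items":{"type":"array","items":{"type":"array","items":{"type":"number"}}}},"grip":{"type":"number"}},"required":["rows"]}

```bash
mkdir -p pics; cat > h.py <<'E'
import numpy as np, cv2, json
from cell import ctrl
def snap(name,f):
    s=ctrl.read_state(); im=ctrl.get_image(name)
    cv2.imwrite('pics/'+f,cv2.cvtColor(im['pixels'],cv2.COLOR_RGB2BGR))
    d={k:(np.asarray(v).tolist()) for k,v in im.items() if k!='pixels'}
    d['pos']=np.asarray(s['eef_pos']).tolist(); d['rot']=np.asarray(s['tool_rot']).tolist()
    json.dump(d,open('pics/'+f+'.json','w')); return s,d
E
python3 - <<'E'
from h import *
s,d=snap('scene','a.png'); print(s); print(d)
s,d=snap('side','b.png'); print(d)
s,d=snap('wrist','w.png'); print(d)
E
```

```text
{'clock': 0.0, 'qpos': array([-1.32980528,  0.62931477,  0.0384087 ,  1.51835772, -0.02701918,
        0.9962628 , -0.02000561]), 'qd': array([ 0.00144929, -0.00053264,  0.00111703, -0.00043116, -0.00046926,
        0.0007643 ,  0.0007444 ]), 'tau': array([-2.09319915e-04, -5.63411021e+01,  1.22652289e+00, -1.93443114e+01,
        1.10809982e-02,  1.04328868e-02,  1.27588888e-05]), 'eef_pos': array([196.10689121, 619.2163238 , 303.01193373]), 'tool_rot': array([-3.13976649e+00, -1.35791645e-05,  2.83481268e+00]), 'force': array([-0.66356627, -0.36295136,  0.42854131]), 'torque': array([-0.01201186,  0.02346057,  0.01717371]), 'gripper_force': 0.0, 'width': 85.27162883214527}
{'fx': 432.96541706797564, 'fy': 432.96541706797564, 'cx': 280.6997145662584, 'cy': 208.79052794585678, 'extrinsics': [[-0.8863844869160531, -0.3683867444255376, 0.28038143284839445, 809.7617107025359], [0.4629300524291728, -0.6997020599672589, 0.5441624700725858, 511.3543080916444], [-0.004278774648005602, 0.6121341632429349, 0.7907423463293107, 815.4865778685747], [0.0, 0.0, 0.0, 1.0]], 'pos': [196.106891208903
[... 481 characters left out ...]
0.0, 0.0, 0.0, 1.0]], 'pos': [196.12588545572726, 619.2052907503064, 303.01214441810515], 'rot': [-3.1397327513714615, -9.01090642391189e-06, 2.8348023441792707]}
{'fx': 323.80082788299086, 'fy': 323.80082788299086, 'cx': 277.1916760388911, 'cy': 202.06734776952743, 'mount': [[0.0006535738300395518, 0.9584911765322434, 0.2851214431625257, 71.48615757228343], [0.9999992347802649, -0.0009259280819495392, 0.0008204243221606363, -0.45130152249051037], [0.0010503714247935409, 0.28512068877410435, -0.9584910482382435, -69.8536796018242], [0.0, 0.0, 0.0, 1.0]], 'pos': [196.1243359999289, 619.2434001787913, 303.0979555065671], 'rot': [-3.1399086874305415, -9.432721286506407e-06, 2.8348263614260705]}
```

View pics/a.png

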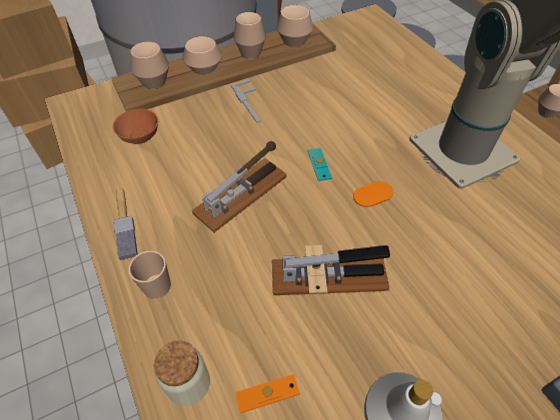

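View pics/b.png

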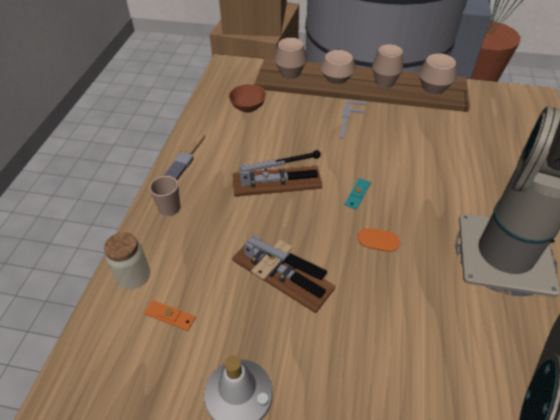

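The snapper, with the plywood tag across its jaws, is at about (330,268) in the scene view and (285,270) in the side view. The punch is at (240,190) and (278,175). I'll enlarge the snapper in both views.

```bash
python3 - <<'E'
import cv2,numpy as np
a=cv2.imread('pics/a.png')[235:305,260:400]; b=cv2.imread('pics/b.png')[225:315,225:345]
a=cv2.resize(a,None,fx=5,fy=5,interpolation=cv2.INTER_CUBIC)
b=cv2.resize(b,None,fx=5,fy=5,interpolation=cv2.INTER_CUBIC)
cv2.imwrite('pics/ac.png',a);cv2.imwrite('pics/bc.png',b)
E
```

```text
(no output)
```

View pics/ac.png

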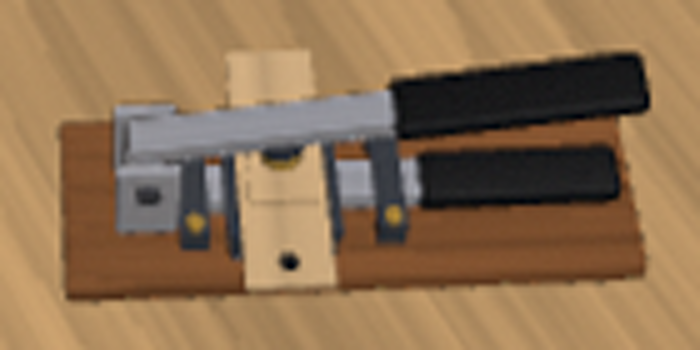

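View pics/bc.png

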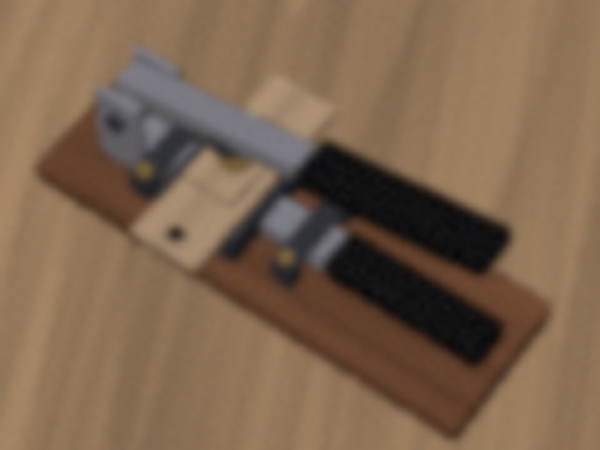

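Scene crop: board corners (62,122), (67,295) and (642,272); the upper grip runs from (393,108) to (645,82). Side crop: board corners (40,168), (455,432) and (550,308); the upper grip runs from (315,165) to (497,250). I'll project these onto known heights.

```bash
cat >> h.py <<'E'
def ray(d,u,v):
    E=np.array(d['extrinsics']); r=np.array([(u-d['cx'])/d['fx'],-(v-d['cy'])/d['fy'],-1]); return E[:3,3],E[:3,:3]@r
def atz(d,u,v,z):
    o,r=ray(d,u,v); return o+r*(z-o[2])/r[2]
E
python3 - <<'E'
from h import *
np.set_printoptions(precision=1,suppress=True)
A=json.load(open('pics/a.png.json'));B=json.load(open('pics/b.png.json'))
a=lambda u,v,z:atz(A,260+u/5,235+v/5,z)
b=lambda u,v,z:atz(B,225+u/5,225+v/5,z)
print('board',a(62,122,15),a(67,292,15),a(642,268,15),'|',b(40,165,15),b(455,430,15),b(550,308,15))
for n,z in(('free',99.5),('root',84),): pass
# grip top-centre: free end z=94+35*sin9=99.5 ; inner end 94-65*sin9=83.8
print('free',a(643,70,99.5),b(497,240,99.5)); print('inner',a(393,95,83.8),b(318,160,83.8))
print('tag mid far/near',a(270,50,37),a(292,288,37),b(305,92,37),b(162,250,37))
E
```

```text
board [605.2  73.8  15. ] [639.6 146.2  15. ] [426.6 245.9  15. ] | [633.3 147.   15. ] [421.5 248.   15. ] [388.6 179.5  15. ]
free [415.7 204.4  99.5] [414.3 204.9  99.5]
inner [501.4 161.3  83.8] [496.7 167.9  83.8]
tag mid far/near [516.1  95.4  37. ] [564.8 196.   37. ] [515.7  97.6  37. ] [561.9 196.4  37. ]
```

>>> {"op": "send_rows", "data": {"grip": 255, "rows": [[[-1.5,-1.4,0,0,0,0],[-4.5,-4.1,0,0,0,0],[-8.1,-7.5,0,0,0,0],[-11.7,-10.8,0,0,0,0],[-15.3,-14.1,0,0,0,0],[-18.9,-17.4,0,0,0,0],[-22.5,-20.7,0,0,0,0],[-26.1,-24.0,0,0,0,0],[-29.7,-27.4,0,0,0,0],[-33.0,-30.4,0,0,0,0]]]}}

```text
clock: 1.15
eef_pos: [419.8, 227.8, 303.9]
tool_rot: [-3.141, 0.0, 2.834]
force: [1.2, 0.6, 0.2]
width: -0.2
gripper_force: 0.0
```

>>> {"op": "send_rows", "data": {"rows": [[[-2.0,-1.9,1,0,0,0],[-3.1,-2.9,3,0,0,0],[-3.1,-2.9,5,0,0,0],[-3.1,-2.9,7,0,0,0],[-3.1,-2.9,7,0,0,0],[-3.1,-2.9,7,0,0,0]]]}}

```text
clock: 1.75
eef_pos: [439.8, 193.2, 234.0]
tool_rot: [-3.141, -0.001, 2.835]
force: [-0.3, 0.8, -0.1]
width: -0.1
gripper_force: 0.0
```

```bash
python3 - <<'E'
from h import *
s,d=snap('wrist','w2.png'); print(s['clock'],s['eef_pos'],s['tool_rot'],s['force'])
snap('side','b2.png')
b=cv2.imread('pics/b2.png')[160:340,200:400]
w=cv2.imread('pics/w2.png')
c=np.hstack([cv2.resize(w,(400,300)),cv2.resize(b,(333,300))])
cv2.imwrite('pics/c2.png',c)
E
```

```text
1.75 [439.79914139 193.21157416 233.97789876] [-3.14110174e+00 -5.36545941e-04  2.83488625e+00] [-0.29315149  0.77418002 -0.10637149]
```

View pics/c2.png

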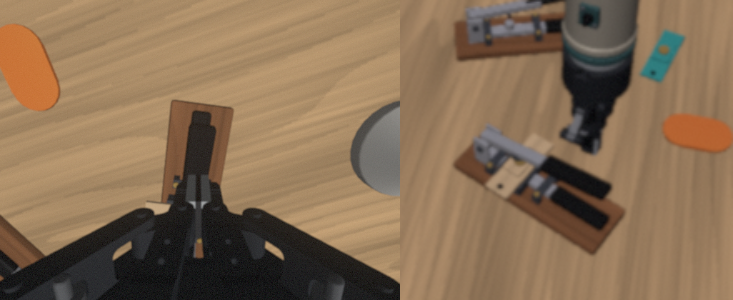

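The closed fingertips hang over the handle, and the grip's free end is near (201,122) in the wrist half. I'll check the lateral offset with the wrist calibration.

```bash
python3 - <<'E'
from h import *
from scipy.spatial.transform import Rotation as R
d=json.load(open('pics/w2.png.json')); M=np.array(d['mount'])
T=np.eye(4);T[:3,:3]=R.from_euler('xyz',d['rot']).as_matrix();T[:3,3]=d['pos'];d['extrinsics']=T@M
print(atz(d,201*1.4,125*1.4,99.5), 'lower end?',atz(d,201*1.4,112*1.4,60), 'grip mid',atz(d,199*1.4,150*1.4,95))
print([atz(d,u*1.4,v*1.4,15) for u,v in((172,101),(233,108))])
E
```

```text
[412.83628871 203.8471085   99.5       ] lower end? [407.47390905 205.97146956  60.        ] grip mid [436.22629734 194.6147936   95.        ]
[array([390.3402039 , 174.33220112,  15.        ]), array([421.33125976, 243.87947398,  15.        ])]
```

>>> {"op": "send_rows", "data": {"rows": [[[0,0,1.5,0,0,0],[0.1,0.15,3.0,0,0,0],[0.1,0.15,4.5,0,0,0],[0.1,0.15,6.0,0,0,0],[0.1,0.15,6.5,0,0,0],[0.1,0.15,7.0,0,0,0],[0.1,0.15,7.0,0,0,0]]]}}

```text
clock: 2.55
eef_pos: [439.4, 195.3, 164.3]
tool_rot: [3.141, 0.0, 2.835]
force: [-0.7, 0.6, 2.2]
width: 0.1
gripper_force: 1.1
```

>>> {"op": "send_rows", "data": {"rows": [[[0,0,0.4,0,0,0],[0,0,0.8,0,0,0],[0,0,1.1,0,0,0],[0,0,1.4,0,0,0],[0,0,1.6,0,0,0],[0,0,1.8,0,0,0],[0,0,1.9,0,0,0],[0,0,1.9,0,0,0]]]}}

```text
clock: 3.35
eef_pos: [437.6, 196.4, 145.4]
tool_rot: [3.141, -0.003, 2.837]
force: [-5.9, 4.7, 9.6]
width: 0.3
gripper_force: 4.7
```

>>> {"op": "send_rows", "data": {"rows": [[[0,0,0.1,0,0,0],[0,0,0.2,0,0,0],[0,0,0.3,0,0,0],[0,0,0.3,0,0,0],[0,0,0.3,0,0,0]]]}}

```text
clock: 3.85
eef_pos: [437.3, 196.5, 142.5]
tool_rot: [3.141, -0.003, 2.837]
force: [-7.2, 3.9, 10.0]
width: -0.2
gripper_force: 5.2
```

>>> {"op": "send_rows", "data": {"rows": [[[0,0,0.1,0,0,0],[0,0,0.2,0,0,0],[0,0,0.3,0,0,0],[0,0,0.3,0,0,0],[0,0,0.3,0,0,0]]]}}

```text
clock: 4.35
eef_pos: [437.1, 196.6, 140.5]
tool_rot: [3.141, -0.003, 2.837]
force: [-9.4, 3.3, 22.6]
width: -0.1
gripper_force: 11.3
```

The force has risen from 10 to 23 N, so the handle is on its hard stop. I'll retract straight up.

>>> {"op": "send_rows", "data": {"rows": [[[0,0,0,0,0,0],[0,0,-0.4,0,0,0],[0,0,-1.0,0,0,0],[0,0,-1.8,0,0,0],[0,0,-2.8,0,0,0],[0,0,-4.5,0,0,0],[0,0,-7.5,0,0,0],[0,0,-11,0,0,0],[0,0,-14,0,0,0],[0,0,-15,0,0,0]]]}}

```text
clock: 5.35
eef_pos: [440.6, 195.0, 292.1]
tool_rot: [3.138, 0.004, 2.834]
force: [0.1, -0.6, -0.9]
width: 0.1
gripper_force: 0.0
```

>>> {"op": "send_rows", "data": {"rows": [[[0,0,-0.2,0,0,0],[0,0,-0.2,0,0,0],[0,0,-0.2,0,0,0]]]}}

```text
clock: 5.65
eef_pos: [438.7, 194.5, 289.7]
tool_rot: [-3.14, -0.002, 2.835]
force: [-0.1, -0.8, -0.3]
width: -0.1
gripper_force: 0.0
```

```bash
python3 - <<'E'
from h import *
s,_=snap('scene','a3.png'); print(s['clock'],s['eef_pos'],s['force'])
snap('side','b3.png')
f=lambda n,y0,y1,x0,x1: cv2.resize(cv2.imread('pics/'+n)[y0:y1,x0:x1],(400,280),interpolation=cv2.INTER_CUBIC)
r=lambda i,j:np.hstack([f(i,225,309,265,385),f(j,225,309,225,345)])
cv2.imwrite('pics/c3.png',np.vstack([r('a.png','b.png'),r('a3.png','b3.png')]))
E
```

```text
5.65 [438.66995519 194.5108799  289.65431236] [-0.07894815 -0.77964277 -0.25847209]
```

View pics/c3.png

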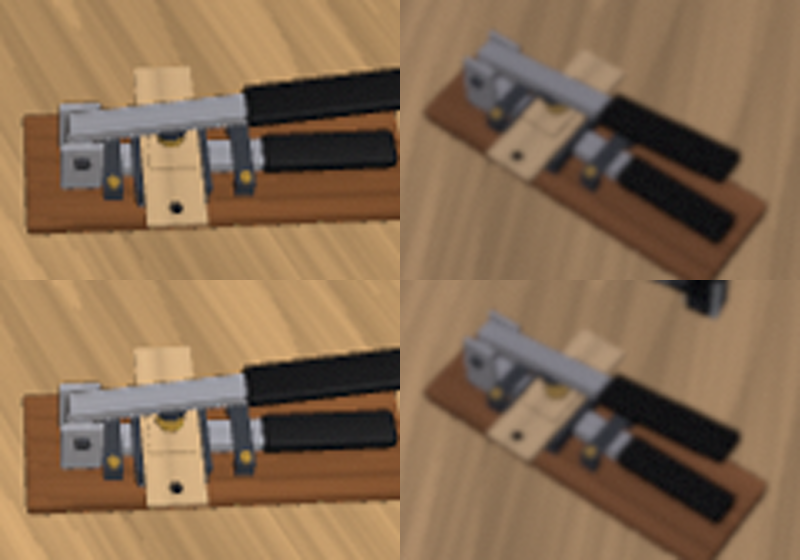

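Before is on top and after below. The upper leaf and brass cap now sit lower (cap at about (170,425), more of it visible). The handle is back up and the tag hasn't moved.

```bash
python3 -c "
from cell import ctrl; print(ctrl.finish_job())"
```

```text
the job is handed in; nothing more can be done
None
```

I pressed the snapper's handle down to its hard stop and let it spring back; the pictures show the stud closed and the tag still in the jaws, and the job is handed in (no verdict was returned).

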